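# Slide the warming pot across and hold the slide carrier in its slot

## Task

On the warming plate, slide the covered steel pot from the white ring into the red ring, keeping it flat on the plate without lifting or tipping it. Then take the orange-handled slide carrier out of its white stand, lower its blade through the blue-edged slot in the pot's cover, and finish while still holding it there, upright in the gripper with its orange collar about 15 mm above the slot's blue lips, so that it hangs from the fingers and does not rest on the pot. The pot must stay inside the red ring; leave the other things on the bench where they are.

Things in the scene. Friction and masses are not known exactly. Their poses are not given: they have to be found in the camera images.
- hotplate: white two-zone warming plate with a black top, 240 (x) x 420 (y) x 40 mm high, fixed; origin at the centre of its underside, so its flat top is 40 mm above the origin; its y axis runs along its long side, through both rings
- red_ring: red ring painted on the plate (the goal position), 154 mm inside and 170 mm outside diameter, flat; origin at its centre on the plate top. The two rings lie 196 mm apart; which is left or right varies
- white_ring: white ring painted on the plate, same size, where the pot starts; origin at its centre on the plate top
- pot: round steel pot, 130 mm diameter, 92 mm high, loose, 0.5 to 0.95 kg, its slotted cover fixed on it; origin at the centre of its underside, z up; its black straight handle points along its own -x (towards the robot, give or take about 0.5 rad). Sliding it takes under 10 N
- pot_handle (a point): middle of the pot's handle, on its centre line, 130 mm from the pot's axis and 60 mm above its underside; the handle bar is 16 mm wide, 16 mm high, black for 90 mm (85 to 175 mm from the axis), level; it can be pinched from above across its width (along the pot's y)
- pot_slot (a point): centre of the slot in the pot's cover, on the pot's axis, at the top of the blue lips, 92.5 mm above the pot's underside; axes as the pot's. The slot is 10 mm wide along x and 62 mm long along y, through the cover (lips 6 mm deep, edges rounded at 3 mm radius, which guide the blade in); below, the pot is empty down to its floor, 4 mm above its underside
- carrier: slide carrier, 0.08 to 0.16 kg, loose (hangs upright in the stand): grey blade 60 mm wide (y), 8 mm thick (x), 80 mm tall, foot rounded; origin at the centre of the foot's underside, z up. Above it an orange collar 24 (x) x 80 (y) x 5 mm, then an orange grip block 14 (x) x 40 (y) mm, 85 to 125 mm above the origin. A half turn about z makes no difference
- carrier_collar (a point): centre of the collar's underside, 80 mm above the carrier's origin; axes as the carrier's
- carrier_grip (a point): point to grip, on the carrier's axis 110 mm above its origin, 25 mm above the collar's top face; pinch the block across its 14 mm thickness (along the carrier's x) from above
- stand: white open stand, fixed, base 90 (x) x 120 (y) mm, 100 mm high; origin at the centre of its underside. The carrier hangs by its collar on the top, its blade down through a 14 x 66 mm opening (long side along the stand's y); lift it straight up at least 85 mm to clear
- amber_bottle: amber glass bottle, 64 mm across, 150 mm tall, bystander; origin at the centre of its underside
- petri_dish: low clear dish, 90 mm across, 16 mm high, bystander; origin at the centre of its underside
- beaker: clear cup, 76 mm across, 95 mm high, bystander beyond the stand; origin at the centre of its underside
- sample_jar: clear jar with a red cap, 60 mm across, 75 mm high, bystander left of the plate; origin at the centre of its underside
- spray_bottle: clear spray bottle with a white head, 72 mm across, 190 mm tall, bystander left of the plate; origin at the centre of its underside
There are look-alikes about, which are no part of the job. There is more than one size of the carrier; the job needs the smallest.

How it is judged (in metres and radians):
On the way, in this order (a step that is already met when the one before it is completed fails the run):
1. the pot stands inside the red ring, flat on the plate (horizontal distance between pot and red_ring below 0.014 m and z of pot in the frame of hotplate between 0.035 and 0.045 m and angle between pot's own z axis and vertical below 0.06 rad), for 0.2 s.
2. the carrier is lifted clear of its stand (z of carrier in the frame of stand above 0.095 m), for 0.1 s.
At the end, for the whole second after the job is handed in: the pot stands flat inside the red ring (centre within 14 mm); the carrier's blade is down through the slot, upright within 0.12 rad, with its collar's underside 5 to 30 mm above the slot's lips, gripped by the fingers, at rest and not wedged against the pot (under 12 N) (all of step 1 and x of carrier_collar in the frame of pot_slot between -0.008 and 0.008 m and y of carrier_collar in the frame of pot_slot between -0.008 and 0.008 m and angle between the z axis of carrier and the z axis of pot, either way round below 0.12 rad and angle between the x axis of carrier and the x axis of pot, either way round below 0.12 rad and z of carrier_collar in the frame of pot_slot between 0.005 and 0.03 m and contact force between the fingers and carrier above 1 N and contact force between carrier and pot below 12 N and linear speed of each of carrier, pot below 0.02 m/s); the arm keeps its last pose, push and grip.
It fails at once if the pot is lifted off the plate or tipped (z of pot in the frame of hotplate above 0.048 m or angle between pot's own z axis and vertical above 0.12 rad).
It fails at once if a bystander is knocked or moved (distance of any of amber_bottle, petri_dish, beaker, sample_jar, spray_bottle from where it was at the start of the episode above 0.03 m).
It also fails if it takes over 64 s, if anything falls off the work surface, if the arm or the gripper's body presses on something with over 40 N, if the wrist force passes 120 N, or if a joint passes its speed limit or range.

## Robot

A 7-joint arm with a two-finger parallel gripper is mounted at the origin on the work surface. World frame = base frame: x ahead of the robot, y to its left, z up, the work surface at z = 0. Lengths are in mm, angles in rad, forces in N, time in s.
With the tool pointing down it reaches from about 425 to 875 mm from the base axis. Payload 8.4 kg.
Tool frame: the origin (TCP) lies at the very end of the fingers, on their centre line; the grasp point (between the pads) lies 19 mm behind it; z points along the fingers, y is the line along which they close (so a half turn about z gives the same grasp; the last joint's range is limited). The gripper opens to 87 mm and grips with 3 to 60 N. Pads are 19 mm wide; open, the fingers measure 117 mm over their backs; the gripper's body (75 mm by 190 mm) begins 51 mm behind the grasp point.
Start: joints at [1.016, 0.333, 0.04, 1.465, -0.013, 1.343, -0.059], TCP at [286.092, -583.622, 222.546] pointing down, gripper open.
Joint ranges: [-2.58, 2.58], [-0.38, 2.09], [-1.3, 1.39], [0.25, 2.4], [-1.5, 4.64], [0.08, 2.09], [-2.65, 2.65]. Speed limits (rad/s): [2.22, 2.22, 2.79, 2.79, 3.14, 3.14, 3.14].

## Interface

Orientations are given as a 3x3 rotation matrix whose columns are the frame's x, y, z axes.
In Python, from station import manip gives the robot as it stands.
- The arm moves only by the tool play_rows, never from a script. Its argument "steps" is a list of rows, each a list of 5 numbers: the finger opening in m, from 0 to 0.087, then the shift along the tool's x, y, z in m, then the turn about the tool's z in rad. In form: [[claw, x, y, z, twist], ...]. A call has exactly 10 rows; each row shifts and turns the commanded pose from where the row before left it, along the tool's axes as they then stand; what a row does not reach is not made up. A row lasts 1/12 s, in which the tool goes at most 41.7 mm and 7.16 degrees, less where a joint would pass 70% of its speed; a pose out of reach is approached as far as the arm can. A call is refused whole if a number of a shift passes 0.0417 or a number of a turn 0.125, either way. A call with a gripper value outside its range is refused whole. The fingers move at their own pace and stop on an object; the grip force is fixed at half the most. Time passes only in rows, so rows that do not move let the fingers close, or fill a call up. It gives the time, the measured TCP pose, the force, the opening and the grip force at its end, in the units of the state.
- manip.get_obs(): the state, without advancing time (a new reading comes with each control period).
- manip.camera(name): name is "scene" or "top" or "wrist"; returns the picture (384x512x3 uint8, red, green, blue); there is no depth.
- manip.get_calibration(name): a dict with "K" (3x3 intrinsics, pixels), "xyz" and "orientation" of the camera in the world; the wrist camera has in their place "tool_from_camera" (4x4, takes a point from camera to tool coordinates, whose origin is the TCP and whose axes are the flange's). Camera axes: x right, y down, z forward; pixel columns grow to the right and rows downward; lengths in mm; the calibration is good to about 2 mm. A picture is of the moment at which its call begins: read the wrist's pose just before it. get_calibration takes no time and is no camera call.
- manip.hand_in(): hands the job in; it is judged then, once.
The state is a dict: "t": time; "q": joint angles; "dq": joint speeds; "tau": joint torques, N m; "ee_pos": TCP position; "ee_rot": TCP orientation; "wrist_force": force on the tool from outside, world axes, zero at the start; "wrist_torque": the same for the moment, N m; "finger_gap": finger opening in mm; "finger_force": force on a finger pad.
Only numpy, scipy, OpenCV 4.12 (cv2) and the standard library are available. Lean on these libraries where they do the work, as an engineer would, in place of code of your own. Each camera call takes 0.05 s, during which the arm holds its last target. There are 200 camera calls.

## Working session

There is one attempt and no reset: what is moved stays moved. The work goes in short steps, Python scripts to look and compute and a tool call to move; the robot and the scene stay as the last step left them, time stands still between calls to the robot, and variables do not carry over. Pictures are saved under pics/ and viewed, at most 10 in all, crops included, and the job is handed in when it is done.

Besides the shell and the picture viewer there is one more tool, called after "Emit:" as a command line: name --pt "numbers of a row" for each row, then --argument value for the rest. play_rows: Moves the arm, as the interface text tells. Its arguments: {"type":"object","properties":{"steps":{"type":"array","items":{"type":"array","items":{"type":"number"}}}},"required":["steps"]}

```bash
mkdir -p pics; cat > h.py <<'E'
import numpy as np,cv2
from station import manip
def snap(n,f=None):
    im=manip.camera(n)
    if f: cv2.imwrite('pics/'+f,im[:,:,::-1])
    return im
def cam(n,obs=None):
    c=manip.get_calibration(n);K=np.array(c['K'])
    if 'xyz' in c: return K,np.array(c['orientation']),np.array(c['xyz'])
    T=np.array(c['tool_from_camera']);o=obs or manip.get_obs()
    R=np.array(o['ee_rot']);return K,R@T[:3,:3],R@T[:3,3]+np.array(o['ee_pos'])
def ray(C,u,v,z):
    K,R,p=C;d=R@np.linalg.inv(K)@np.array([u,v,1.]);return p+d*(z-p[2])/d[2]
def proj(C,P):
    K,R,p=C;q=K@(R.T@(np.array(P,float)-p));return q[:2]/q[2]
E
python3 - <<'E'
from h import *
o=manip.get_obs();print({k:np.round(v,3).tolist() for k,v in o.items()})
for n in('scene','top'):
    c=cam(n);print(n,[np.round(x,3).tolist() for x in c]);snap(n,n+'1.png')
print(manip.get_calibration('wrist'))
E
```

```text
{'t': 0.0, 'q': [1.016, 0.334, 0.04, 1.466, -0.013, 1.343, -0.059], 'dq': [0.001, -0.001, 0.0, -0.001, -0.001, 0.0, -0.001], 'tau': [-0.0, -65.637, 1.335, -40.381, -0.06, 0.045, 0.0], 'ee_pos': [285.863, -583.235, 221.641], 'ee_rot': [[0.898, 0.44, -0.001], [0.44, -0.898, 0.001], [-0.0, -0.002, -1.0]], 'wrist_force': [0.865, 0.738, 0.269], 'wrist_torque': [-0.019, 0.033, -0.007], 'finger_force': 0.0, 'finger_gap': 86.937}
scene [[[473.477, 0.0, 254.614], [0.0, 473.477, 193.324], [0.0, 0.0, 1.0]], [[-0.257, 0.598, -0.76], [0.966, 0.174, -0.19], [0.018, -0.783, -0.622]], [1742.026, 310.12, 1133.559]]
top [[[351.298, 0.0, 259.388], [0.0, 351.298, 193.101], [0.0, 0.0, 1.0]], [[0.017, -0.981, 0.196], [-1.0, -0.019, -0.009], [0.013, -0.195, -0.981]], [279.355, -6.317, 1212.042]]
{'K': array([[294.64732799,   0.        , 255.04138473],
       [  0.        , 294.64732799, 191.9875937 ],
       [  0.        ,   0.        ,   1.        ]]), 'tool_from_camera': array([[ 5.51183868e-04, -9.70354872e-01, -2.41683925e-01,
         6.57206322e+01],
       [ 9.99998568e-01,  9.21584207e-04, -1.41954268e-03,
         2.13043292e-01],
       [ 1.60019224e-03, -2.41682796e-01,  9.70353990e-01,
        -1.61736433e+02],
       [ 0.00000000e+00,  0.00000000e+00,  0.00000000e+00,
         1.00000000e+00]])}
```

View pics/top1.png

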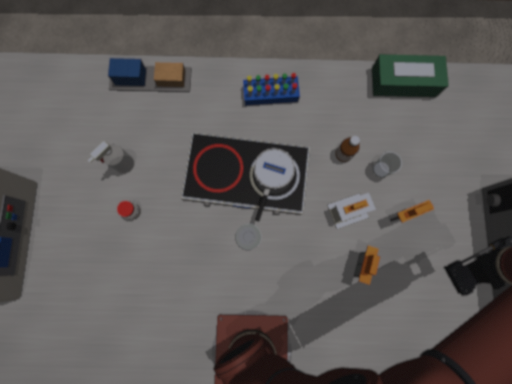

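View pics/scene1.png

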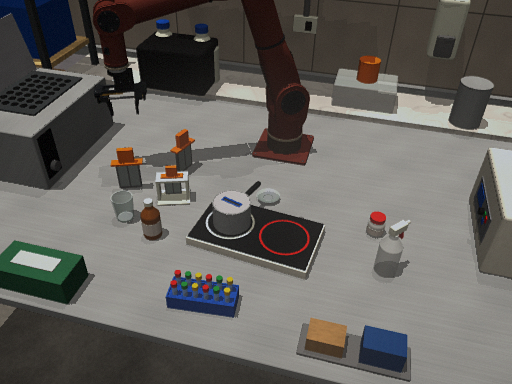

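The top view shows the plate with the red ring at (218,167) and the pot at (275,170), its handle ending near (259,218). The petri dish is at (247,236), and the white stand with the carrier at (353,208). The carriers at (415,211) and (370,264) are look-alikes.

```bash
python3 - <<'E'
from h import *
C=cam('top');im=cv2.imread('pics/top1.png');hsv=cv2.cvtColor(im,cv2.COLOR_BGR2HSV).astype(int)
H,S,V=[hsv[:,:,i] for i in range(3)]
yy,xx=np.mgrid[:384,:512]
def box(a,b,c,d): return (xx>=a)&(xx<=b)&(yy>=c)&(yy<=d)
red=((H<8)|(H>172))&(S>150)&(V>90)&box(185,250,135,200)
p=np.argwhere(red)[:,::-1].astype(np.float32)
e=cv2.fitEllipse(cv2.convexHull(p.astype(np.int32)).astype(np.float32));print('red',e,ray(C,*e[0],40))
blue=(H>100)&(H<130)&(S>80)&box(255,295,150,190)
p=np.argwhere(blue)[:,::-1];r=cv2.minAreaRect(p.astype(np.float32));print('slot',len(p),r,ray(C,*r[0],132))
bp=[ray(C,*q,132)[:2] for q in cv2.boxPoints(r)];print(np.round(bp))
blk=(V<45)&box(250,270,185,224)
p=np.argwhere(blk);print('orange')
org=(H>5)&(H<20)&(S>150)&(V>120)
n,l,st,ce=cv2.connectedComponentsWithStats(org.astype(np.uint8))
for i in range(1,n):
    if st[i,4]>25:
        r=cv2.minAreaRect(np.argwhere(l==i)[:,::-1].astype(np.float32));print(st[i],ce[i],r,ray(C,*ce[i],120)[:2])
for n,u,v,z in [('petri',247,236,10),('handletip',258,220,100),('stand',353,209,100),('bottle',349,147,130),('beaker',385,165,90),('plateTL',193,136,40),('TR',308,150,40),('BR',303,212,40),('BL',184,200,40)]: print(n,ray(C,u,v,z).round())
cv2.imwrite('pics/c1.png',cv2.resize(im[120:290,170:440],None,fx=2.9,fy=2.9,interpolation=cv2.INTER_CUBIC))
E
```

```text
red ((217.69985961914062, 167.78138732910156), (47.63264465332031, 49.731666564941406), 75.09158325195312) [599.30814099 128.18605764  40.        ]
slot 72 ((273.9000244140625, 167.7000274658203), (21.835878372192383, 5.367067813873291), 17.10272979736328) [578.12182553 -60.93059397 132.        ]
[[580. -25.]
 [597. -30.]
 [577. -97.]
 [560. -92.]]
orange
[354 201  13   8  53] [359.88679245 204.52830189] ((359.85003662109375, 204.55001831054688), (4.110960960388184, 12.016656875610352), 71.56505584716797) [ 466.57542792 -334.53444689]
[413 201  20  14 142] [423.23943662 207.42253521] ((422.7062072753906, 207.46392822265625), (8.935046195983887, 17.36241912841797), 66.03750610351562) [ 461.13903476 -535.27050015]
[399 210  13  11  63] [403.52380952 215.57142857] ((404.75860595703125, 214.8965301513672), (8.913375854492188, 10.027547836303711), 68.19859313964844) [ 433.97813478 -470.94139313]
[367 247  12  27 164] [373.20121951 258.90853659] ((373.23992919921875, 259.6929626464844), (26.82086753845215, 10.311262130737305), 79.99201965332031) [ 298.17341385 -368.92779355]
[360 275  11   9  80] [365.2375 278.3875] ((365.0, 279.0), (8.0, 10.0), 90.0) [ 239.59299693 -341.96178099]
petri [369.  22.  10.]
handletip [414. -14. 100.]
stand [ 455. -318.  100.]
bottle [ 653. -304.  130.]
beaker [ 607. -433.   90.]
plateTL [713. 219.  40.]
TR [ 670. -184.   40.]
BR [ 451. -165.   40.]
BL [484. 237.  40.]
```

View pics/c1.png

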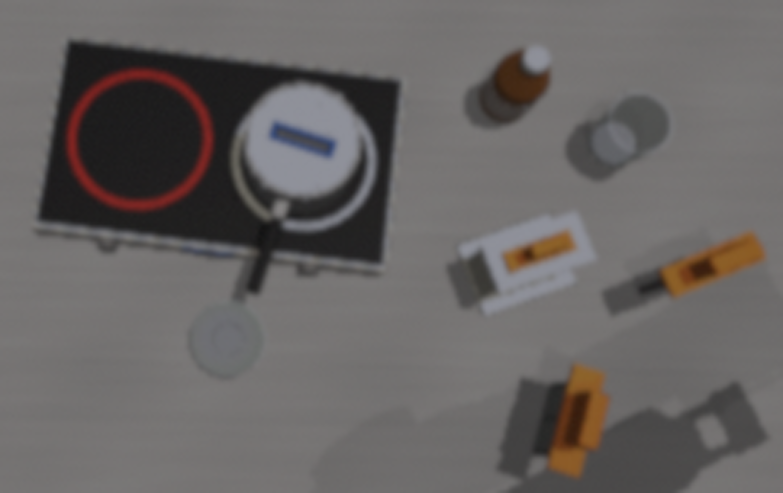

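Emit:
play_rows --pt "0.087 0 0 -0.011 -0.12" --pt "0.087 0 0 -0.011 -0.12" --pt "0.087 0 0 -0.011 -0.12" --pt "0.087 0 0 -0.011 -0.12" --pt "0.087 0 0 -0.011 -0.12" --pt "0.087 0 0 -0.011 -0.12" --pt "0.087 0 0 -0.011 -0.12" --pt "0.087 0 0 -0.011 -0.12" --pt "0.087 0 0 -0.011 -0.12" --pt "0.087 0 0 -0.011 -0.12"

```text
t: 0.93
ee_pos: [285.9, -583.5, 332.6]
ee_rot: [[-0.091, 0.996, -0.0], [0.996, 0.091, 0.001], [0.001, -0.0, -1.0]]
wrist_force: [-0.5, -0.5, -0.6]
finger_gap: 87.3
finger_force: 0.0
```

Emit:
play_rows --pt "0.087 0 0 -0.003 -0.12" --pt "0.087 0 0 -0.003 -0.12" --pt "0.087 0 0 -0.003 -0.12" --pt "0.087 0 0 -0.003 -0.12" --pt "0.087 0 0 -0.003 -0.12" --pt "0.087 0 0 -0.003 -0.12" --pt "0.087 0 0 -0.003 -0.12" --pt "0.087 0 0 -0.003 -0.12" --pt "0.087 0 0 -0.003 -0.12" --pt "0.087 0 0 -0.003 -0.12"

```text
t: 1.77
ee_pos: [286.0, -583.5, 362.1]
ee_rot: [[-0.961, 0.276, -0.0], [0.276, 0.961, 0.001], [0.001, 0.001, -1.0]]
wrist_force: [1.0, -0.0, -0.2]
finger_gap: 87.3
finger_force: 0.0
```

```bash
cat >> h.py <<'E'
def to(P,yang=None):
    """tool-axis shift (mm) to world P; twist (rad) to bring tool y to world angle yang (mod pi)"""
    o=manip.get_obs();R=np.array(o['ee_rot']);p=np.array(o['ee_pos'])
    a=np.arctan2(R[1,1],R[0,1]);print('t',round(o['t'],2),'pos',p.round(1),'yang',round(a,4),'tilt',R[:,2].round(3),'q',np.round(o['q'],2))
    print('shift',(R.T@(np.array(P)-p)).round(1))
    if yang is not None: d=(yang-a+np.pi/2)%np.pi-np.pi/2;print('twist',round(-d,4))
E
python3 -c "
from h import *
to([440,-290,350])"
```

```text
t 1.77 pos [ 286.  -583.5  362.1] yang 1.2909 tilt [-0.     0.001 -1.   ] q [ 1.24  0.32 -0.27  1.21  0.08  1.62  2.28]
shift [-67.  324.6  12.3]
```

Emit:
play_rows --pt "0.087 -0.0067 0.0325 0 0" --pt "0.087 -0.0067 0.0325 0 0" --pt "0.087 -0.0067 0.0325 0 0" --pt "0.087 -0.0067 0.0325 0 0" --pt "0.087 -0.0067 0.0325 0 0" --pt "0.087 -0.0067 0.0325 0 0" --pt "0.087 -0.0067 0.0325 0 0" --pt "0.087 -0.0067 0.0325 0 0" --pt "0.087 -0.0067 0.0325 0 0" --pt "0.087 -0.0067 0.0325 0 0"

```text
t: 2.6
ee_pos: [442.3, -289.1, 362.3]
ee_rot: [[-0.959, 0.282, -0.0], [0.282, 0.959, 0.0], [0.0, -0.0, -1.0]]
wrist_force: [0.8, 0.5, 0.0]
finger_gap: 87.3
finger_force: 0.0
```

```bash
python3 -c "
from h import *
to([453,-24,260],np.radians(73.3))
np.save('w1.npy',np.array([*cam('wrist')[1].ravel(),*cam('wrist')[2]]))
snap('wrist','w1.png')
C=cam('wrist')
print(proj(C,[460,-325,100]),proj(C,[453,-24,100]),proj(C,[578,-61,132]))"
```

```text
t 2.6 pos [ 442.3 -289.1  362.3] yang 1.2849 tilt [-0.  0. -1.] q [ 0.95  0.08 -0.48  1.5   0.04  1.58  1.75]
shift [ 64.5 257.3 102.3]
twist 0.0056
[228.59097375 182.07476838] [432.35645897 119.8403026 ] [431.21977555 215.50989688]
```

View pics/w1.png

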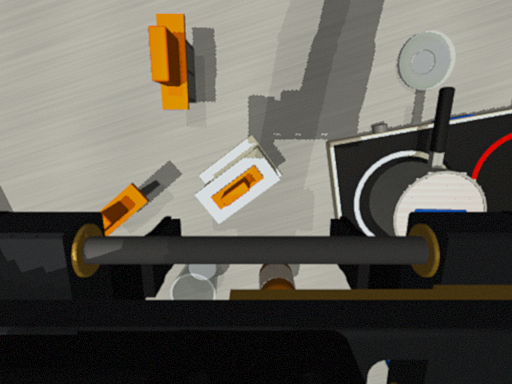

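```bash
python3 - <<'E'
from h import *
w=np.load('w1.npy');C=(cam('wrist')[0],w[:9].reshape(3,3),w[9:])
im=cv2.imread('pics/w1.png');V=im.max(2)
pts=[]
for v in (92,96,100,104,108):
    c=[u for u in range(425,465) if V[v,u]<60];print(v,c[0],c[-1],len(c));pts.append(ray(C,np.mean(c),v,104)[:2])
print(np.round(pts,1))
print('petri',ray(C,426,60,12))
hsv=cv2.cvtColor(im,cv2.COLOR_BGR2HSV);m=((hsv[:,:,0]>5)&(hsv[:,:,0]<25)&(hsv[:,:,1]>150)&(hsv[:,:,2]>80)).astype(np.uint8)
m[:,:190]=0;m[:,290:]=0;m[215:]=0
r=cv2.minAreaRect(np.argwhere(m)[:,::-1].astype(np.float32));print(r)
print(np.round([ray(C,*q,105)[:2] for q in cv2.boxPoints(r)],1), ray(C,*r[0],107))
E
```

```text
92 439 453 15
96 439 452 14
100 438 452 15
104 437 451 15
108 437 450 14
[[418.5 -11.8]
 [423.5 -13.1]
 [428.5 -14.5]
 [433.4 -16.5]
 [438.5 -17.9]]
petri [368.75313292  20.39802253  12.        ]
((237.1362762451172, 187.50794982910156), (16.922666549682617, 53.25045394897461), 53.530765533447266)
[[ 467.6 -364. ]
 [ 440.3 -290.3]
 [ 463.5 -281.9]
 [ 491.7 -356.3]] [ 465.09576701 -322.41540941  107.        ]
```

Emit:
play_rows --pt "0.087 0.00645 0.02588 0.016 0.001" --pt "0.087 0.00645 0.02588 0.016 0.001" --pt "0.087 0.00645 0.02588 0.016 0.001" --pt "0.087 0.00645 0.02588 0.016 0.001" --pt "0.087 0.00645 0.02588 0.016 0.001" --pt "0.087 0.00645 0.02588 0.016 0.001" --pt "0.087 0.00645 0.02588 0.016 0.001" --pt "0.087 0.00645 0.02588 0.016 0.001" --pt "0.087 0.00645 0.02588 0.016 0.001" --pt "0.087 0.00645 0.02588 0.016 0.001"

```text
t: 3.48
ee_pos: [453.9, -23.2, 201.8]
ee_rot: [[-0.956, 0.292, -0.0], [0.292, 0.956, -0.0], [-0.0, -0.0, -1.0]]
wrist_force: [0.4, -0.6, 0.5]
finger_gap: 86.8
finger_force: 0.0
```

```bash
python3 - <<'E'
from h import *
to([453.5,-22.5,81],np.radians(73.0))
C=cam('wrist');im=snap('wrist','w2.png');V=im.max(2)
P=[]
for z in (1,):
  for s in (150,160,170,140):
    q=proj(C,[578-.9563*s,-60.3+.2924*s,108]);print(s,q)
E
```

```text
t 3.48 pos [453.9 -23.2 201.8] yang 1.2747 tilt [-0. -0. -1.] q [ 0.72 -0.02 -0.75  1.91 -0.02  1.25  1.26]
shift [  0.6   0.6 120.8]
twist 0.0006
150 [255.78649098 171.63933538]
160 [255.80719761 160.2947873 ]
170 [255.82829717 148.73496953]
140 [255.76616639 182.77457149]
```

View pics/w2.png

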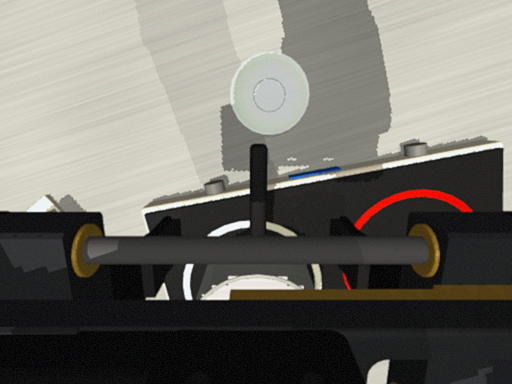

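The handle is centred at column 258, tip at row 145, and lies between the fingers as intended. I'll descend and pinch it.

Emit:
play_rows --pt "0.087 0 0.0015 0.014 0" --pt "0.087 0 0 0.014 0" --pt "0.087 0 0 0.014 0" --pt "0.087 0 0 0.014 0" --pt "0.087 0 0 0.014 0" --pt "0.087 0 0 0.014 0" --pt "0.087 0 0 0.014 0" --pt "0.087 0 0 0.014 0" --pt "0.087 0 0 0.008 0" --pt "0.06 0 0 0 0"

```text
t: 4.37
ee_pos: [453.5, -23.0, 81.0]
ee_rot: [[-0.957, 0.292, -0.003], [0.292, 0.957, 0.001], [0.003, -0.0, -1.0]]
wrist_force: [-0.8, -0.4, -0.3]
finger_gap: 85.0
finger_force: 0.0
```

Emit:
play_rows --pt "0.04 0 0 0 0" --pt "0.03 0 0 0 0" --pt "0.025 0 0 0 0" --pt "0.02 0 0 0 0" --pt "0.015 0 0 0 0" --pt "0.01 0 0 0 0" --pt "0.01 0 0 0 0" --pt "0.01 0 0 0 0" --pt "0.01 0 0 0 0" --pt "0.01 0 0 0 0"

```text
t: 5.2
ee_pos: [454.7, -22.8, 82.5]
ee_rot: [[-0.957, 0.292, -0.0], [0.292, 0.957, 0.0], [0.0, 0.0, -1.0]]
wrist_force: [0.5, 0.2, -0.3]
finger_gap: 21.6
finger_force: 0.0
```

```bash
python3 - <<'E'
from h import *
to([453.5,-22.5,81])
C=cam('top');im=cv2.cvtColor(snap('top','top2.png'),cv2.COLOR_RGB2HSV).astype(int)
H,S,V=[im[:,:,i] for i in range(3)];m=(H>100)&(H<130)&(S>80);m[:150]=0;m[190:]=0;m[:,:255]=0;m[:,295:]=0
r=cv2.minAreaRect(np.argwhere(m)[:,::-1].astype(np.float32));print(m.sum(),r,ray(C,*r[0],132))
# red ring from wrist views
K=cam('wrist')[0]
C=cam('wrist');w=cv2.cvtColor(snap('wrist','w3.png'),cv2.COLOR_RGB2HSV).astype(int)
m=((w[:,:,0]<8)|(w[:,:,0]>172))&(w[:,:,1]>170)&(w[:,:,2]>120)
p=np.argwhere(m)[:,::-1];P=np.array([ray(C,*q,40)[:2] for q in p]);print(len(P),P.min(0),P.max(0))
from scipy.optimize import least_squares
s=least_squares(lambda a:np.hypot(*(P-a).T)-81,[599,128],loss='soft_l1');print('redring',s.x,np.sqrt(np.mean(s.fun**2)))
E
```

```text
t 5.2 pos [454.7 -22.8  82.5] yang 1.2749 tilt [-0.  0. -1.] q [ 0.68  0.13 -0.76  2.05  0.11  1.    1.14]
shift [ 1.2 -0.   1.5]
0 ((0.0, 0.0), (0.0, 0.0), 0.0) [1163.01466095  899.13741832  132.        ]
434 [516.30186475  51.48547045] [640.77639864 142.78740861]
redring [600.69967826 131.60230501] 2.2297938180113928
```

Emit:
play_rows --pt "0.01 0 0 0 0" --pt "0.01 0 0 0 0" --pt "0.01 0 0 0 0" --pt "0.01 0 0 0 0" --pt "0.01 0 0 0 0" --pt "0.01 0 0 0 0" --pt "0.01 0 0 0 0" --pt "0.01 0 0 0 0" --pt "0.01 0 0 0 0" --pt "0.01 0 0 0 0"

```text
t: 6.13
ee_pos: [454.7, -22.8, 82.6]
ee_rot: [[-0.957, 0.292, -0.0], [0.292, 0.957, 0.0], [0.0, 0.0, -1.0]]
wrist_force: [-0.1, 2.4, -0.5]
finger_gap: 15.6
finger_force: 30.0
```

```bash
python3 - <<'E'
from h import *
from scipy.optimize import least_squares
T=np.array(manip.get_calibration('wrist')['tool_from_camera']);K=cam('wrist')[0]
R=np.array([[-.956,.292,0],[.292,.956,0],[0,0,-1]]);
C2=(K,R@T[:3,:3],R@T[:3,3]+[453.9,-23.2,201.8])
R1=np.load('w1.npy');C1=(K,R1[:9].reshape(3,3),R1[9:])
for f,C in (('w1',C1),('w2',C2),('top1',cam('top'))):
    w=cv2.cvtColor(cv2.imread('pics/%s.png'%f),cv2.COLOR_BGR2HSV).astype(int)
    m=((w[:,:,0]<8)|(w[:,:,0]>172))&(w[:,:,1]>150)&(w[:,:,2]>90)
    P=np.array([ray(C,*q,40)[:2] for q in np.argwhere(m)[:,::-1]]);P=P[np.abs(np.hypot(*(P-[600,130]).T)-81)<15]
    s=least_squares(lambda a:np.hypot(*(P-a).T)-81,[599,128],loss='soft_l1');print(f,len(P),s.x,np.sqrt(np.mean(s.fun**2)))
to([453.5,-22.5,81])
E
```

```text
w1 337 [601.08293766 130.36148272] 2.873646736425824
w2 1126 [601.41685759 128.94837062] 2.8408131315814797
top1 408 [600.75273321 128.2382785 ] 2.8503025416078795
t 6.13 pos [454.7 -22.8  82.6] yang 1.275 tilt [-0.  0. -1.] q [ 0.68  0.13 -0.76  2.05  0.11  1.    1.14]
shift [ 1.2 -0.1  1.6]
```

Emit:
play_rows --pt "0.01 0.0006 0.0035 0 0" --pt "0.01 0.0012 0.0065 0 0" --pt "0.01 0.0012 0.0065 0 0" --pt "0.01 0.0012 0.0065 0 0" --pt "0.01 0.0012 0.0065 0 0" --pt "0.01 0.0012 0.0065 0 0" --pt "0.01 0.0012 0.0065 0 0" --pt "0.01 0.0012 0.0065 0 0" --pt "0.01 0.0012 0.0065 0 0" --pt "0.01 0.0012 0.0065 0 0"

```text
t: 6.97
ee_pos: [462.0, 40.5, 82.6]
ee_rot: [[-0.957, 0.291, -0.0], [0.291, 0.957, 0.0], [0.0, 0.0, -1.0]]
wrist_force: [0.1, -3.8, 0.3]
finger_gap: 15.7
finger_force: 30.1
```

Emit:
play_rows --pt "0.01 0.0012 0.0065 0 0" --pt "0.01 0.0012 0.0065 0 0" --pt "0.01 0.0012 0.0065 0 0" --pt "0.01 0.0012 0.0065 0 0" --pt "0.01 0.0012 0.0065 0 0" --pt "0.01 0.0012 0.0065 0 0" --pt "0.01 0.0012 0.0065 0 0" --pt "0.01 0.0012 0.0065 0 0" --pt "0.01 0.0012 0.0065 0 0" --pt "0.01 0.0012 0.0065 0 0"

```text
t: 7.8
ee_pos: [469.4, 106.1, 82.6]
ee_rot: [[-0.957, 0.292, -0.0], [0.292, 0.957, -0.0], [0.0, -0.0, -1.0]]
wrist_force: [-0.5, -3.7, 0.9]
finger_gap: 15.8
finger_force: 30.1
```

Emit:
play_rows --pt "0.01 0.0012 0.0065 0 0" --pt "0.01 0.0012 0.0065 0 0" --pt "0.01 0.0012 0.0065 0 0" --pt "0.01 0.0012 0.0065 0 0" --pt "0.01 0.0012 0.0065 0 0" --pt "0.01 0.0012 0.0065 0 0" --pt "0.01 0.0012 0.0065 0 0" --pt "0.01 0.001 0.0065 0 0" --pt "0.01 0 0.004 0 0" --pt "0.01 0 0 0 0"

```text
t: 8.63
ee_pos: [476.7, 163.3, 82.6]
ee_rot: [[-0.957, 0.29, -0.0], [0.29, 0.957, 0.001], [0.0, 0.001, -1.0]]
wrist_force: [-0.4, -0.7, 2.4]
finger_gap: 15.7
finger_force: 30.0
```

```bash
python3 - <<'E'
from h import *
to([477.7,166.7,82.6])
C=cam('top');snap('top','top3.png');im=cv2.cvtColor(cv2.imread('pics/top3.png'),cv2.COLOR_BGR2HSV).astype(int)
H,S,V=[im[:,:,i] for i in range(3)]
m=(H>100)&(H<130)&(S>80);m[:145]=0;m[182:]=0;m[:,:195]=0;m[:,240:]=0
print(m.sum())
if m.sum()>5:
  r=cv2.minAreaRect(np.argwhere(m)[:,::-1].astype(np.float32));print(r,ray(C,*r[0],132))
cv2.imwrite('pics/c3.png',cv2.resize(cv2.imread('pics/top3.png')[110:260,150:350],None,fx=3,fy=3,interpolation=cv2.INTER_CUBIC))
E
```

```text
t 8.63 pos [476.7 163.3  82.6] yang 1.2764 tilt [-0.     0.001 -1.   ] q [ 0.36  0.27 -0.86  1.94  0.24  1.03  0.67]
shift [-0.   3.6 -0. ]
67
((216.25, 159.75001525878906), (21.819719314575195, 5.0596442222595215), 18.434947967529297) [600.59077467 123.3120975  132.        ]
```

View pics/c3.png

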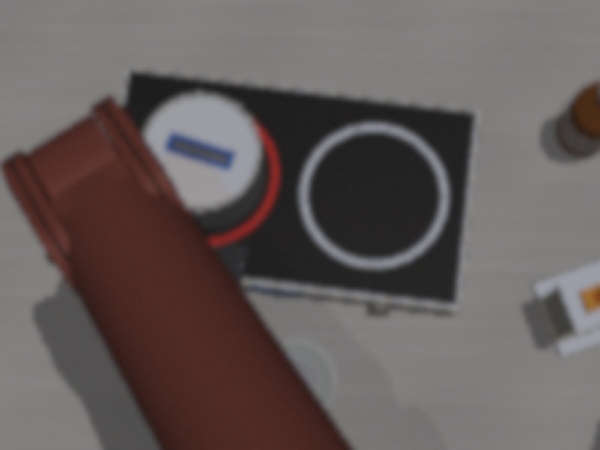

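The pot's slot is at (600,123), about 5 mm short of the ring centre. I'll nudge it over and then release.

Emit:
play_rows --pt "0.01 0.0007 0.0025 0 0" --pt "0.01 0.0006 0.0025 0 0" --pt "0.01 0 0 0 0" --pt "0.01 0 0 0 0" --pt "0.03 0 0 0 0" --pt "0.05 0 0 0 0" --pt "0.07 0 0 0 0" --pt "0.087 0 0 0 0" --pt "0.087 0 0 0 0" --pt "0.087 0 0 0 0"

```text
t: 9.52
ee_pos: [476.9, 167.0, 82.6]
ee_rot: [[-0.957, 0.291, 0.0], [0.291, 0.957, 0.0], [0.0, 0.0, -1.0]]
wrist_force: [0.9, -0.4, 0.7]
finger_gap: 47.9
finger_force: 0.0
```

Emit:
play_rows --pt "0.087 0 0 0 0" --pt "0.087 0 0 0 0" --pt "0.087 0 0 0 0" --pt "0.087 0 0 -0.006 0" --pt "0.087 0 0 -0.03 0" --pt "0.087 0 0 -0.04 0" --pt "0.087 0 0 -0.04 0" --pt "0.087 0 0 -0.04 0" --pt "0.087 0 0 -0.04 0" --pt "0.087 0 0 -0.02 0"

```text
t: 10.35
ee_pos: [477.7, 167.9, 304.0]
ee_rot: [[-0.957, 0.291, 0.006], [0.291, 0.957, 0.001], [-0.005, 0.002, -1.0]]
wrist_force: [1.0, 0.2, 1.2]
finger_gap: 86.8
finger_force: 0.0
```

```bash
python3 - <<'E'
from h import *
to([600,125,300])
C=cam('top');snap('top','top4.png');im=cv2.cvtColor(cv2.imread('pics/top4.png'),cv2.COLOR_BGR2HSV).astype(int)
H,S,V=[im[:,:,i] for i in range(3)]
m=(H>100)&(H<130)&(S>80);m[:145]=0;m[182:]=0;m[:,:195]=0;m[:,240:]=0
print(m.sum())
if m.sum()>5:
  r=cv2.minAreaRect(np.argwhere(m)[:,::-1].astype(np.float32));print(r,ray(C,*r[0],132))
E
```

```text
t 10.35 pos [477.7 167.9 304. ] yang 1.2756 tilt [ 0.006  0.001 -1.   ] q [ 0.44  0.06 -0.89  1.65  0.05  1.45  0.82]
shift [-129.4   -5.5    4.6]
51
((215.09066772460938, 159.71282958984375), (20.878440856933594, 4.717724800109863), 17.52556800842285) [600.63716627 127.00953511 132.        ]
```

Emit:
play_rows --pt "0.087 0 0 0 0.1156" --pt "0.087 0 0 0 0.1156" --pt "0.087 0 0 0 0.1156" --pt "0.087 0 0 0 0.1156" --pt "0.087 0 0 0 0.1156" --pt "0.087 0 0 0 0.1156" --pt "0.087 0 0 0 0.1156" --pt "0.087 0 0 0 0.1156" --pt "0.087 -0.0303 -0.01 0 0" --pt "0.087 -0.0303 -0.01 0 0"

```text
t: 11.23
ee_pos: [478.4, 104.4, 299.0]
ee_rot: [[-0.346, 0.938, 0.0], [0.938, 0.346, 0.001], [0.001, 0.001, -1.0]]
wrist_force: [0.9, -0.8, 0.5]
finger_gap: 86.8
finger_force: 0.0
```

Emit:
play_rows --pt "0.087 -0.0303 -0.01 0 0" --pt "0.087 -0.0303 -0.01 0 0" --pt "0.087 -0.0303 -0.01 0 0" --pt "0.087 -0.0303 -0.01 0 0" --pt "0.087 -0.0303 -0.01 0 0" --pt "0.087 -0.0303 -0.01 0 0" --pt "0.087 -0.0303 -0.01 0 0" --pt "0.087 -0.0303 -0.01 0 0" --pt "0.087 -0.0303 -0.01 0 0" --pt "0.087 -0.0303 -0.01 0 0"

```text
t: 12.07
ee_pos: [488.7, -217.2, 298.9]
ee_rot: [[-0.343, 0.939, 0.0], [0.939, 0.343, -0.0], [-0.0, 0.0, -1.0]]
wrist_force: [-0.6, -0.8, 0.3]
finger_gap: 87.2
finger_force: 0.0
```

Emit:
play_rows --pt "0.087 -0.0303 -0.01 0 0" --pt "0.087 -0.0303 -0.01 0 0" --pt "0.087 -0.0303 -0.01 0 0" --pt "0.087 -0.0303 -0.01 0 0" --pt "0.087 -0.0303 -0.01 0 0" --pt "0.087 -0.0303 -0.01 0 0" --pt "0.087 0 0 0 0" --pt "0.087 0 0 0 0" --pt "0.087 0 0 0 0" --pt "0.087 0 0 0 0"

```text
t: 12.9
ee_pos: [495.5, -405.6, 299.0]
ee_rot: [[-0.345, 0.939, 0.001], [0.939, 0.345, 0.0], [0.0, 0.001, -1.0]]
wrist_force: [-0.1, -0.8, -0.2]
finger_gap: 86.6
finger_force: 0.0
```

```bash
python3 - <<'E'
from h import *
to([465,-322,200],np.radians(20))
C=cam('wrist');np.save('w5.npy',np.array([*C[1].ravel(),*C[2]]))
snap('wrist','w5.png');print(proj(C,[465,-322,145]))
E
```

```text
t 12.9 pos [ 495.5 -405.6  299. ] yang 0.3521 tilt [ 0.001  0.    -1.   ] q [ 0.9   0.31 -0.38  1.35  0.11  1.5   0.89]
shift [89.   0.1 99. ]
twist 0.0031
[255.04733659  95.28232202]
```

View pics/w5.png

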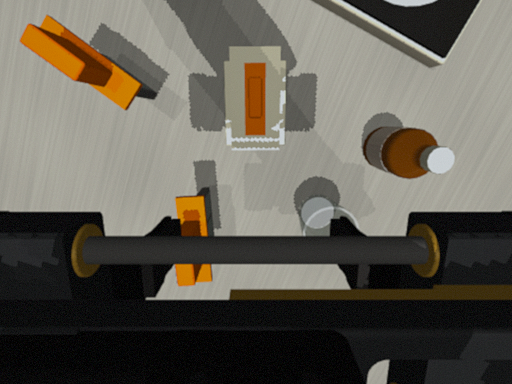

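```bash
python3 - <<'E'
from h import *
w=np.load('w5.npy');C=(cam('wrist')[0],w[:9].reshape(3,3),w[9:])
im=cv2.cvtColor(cv2.imread('pics/w5.png'),cv2.COLOR_BGR2HSV)
m=((im[:,:,0]>3)&(im[:,:,0]<25)&(im[:,:,1]>150)&(im[:,:,2]>60));m[:,:225]=0;m[:,290:]=0;m[150:]=0
p=np.argwhere(m)[:,::-1].astype(np.float32);r=cv2.minAreaRect(p);print(r)
B=np.array([ray(C,*q,105)[:2] for q in cv2.boxPoints(r)]);print(B.round(1),B.mean(0))
s=B[1]-B[0],B[2]-B[1]
for d in s: print(np.hypot(*d),np.degrees(np.arctan2(d[1],d[0])))
c=B.mean(0);to([*c,200])
# row-wise centre-line
for v in (68,75,125,131):
    q=p[p[:,1]==v][:,0];print(v,q.min(),q.max(),ray(C,q.mean(),v,105)[:2])
E
```

```text
((254.5, 98.49999237060547), (18.999996185302734, 70.99998474121094), 0.0)
[[ 467.9 -364.4]
 [ 441.5 -290.7]
 [ 461.5 -283.3]
 [ 489.1 -356.6]] [ 464.99620577 -323.73388293]
78.26380293776808 109.73804958216377
21.320533419252914 20.213830315396397
t 12.95 pos [ 495.5 -405.6  299.1] yang 0.3523 tilt [ 0.001  0.    -1.   ] q [ 0.9   0.31 -0.38  1.35  0.11  1.5   0.89]
shift [87.4 -0.4 99.1]
68 245.0 264.0 [ 453.30176631 -291.91853281]
75 245.0 264.0 [ 455.85338502 -298.86049893]
125 246.0 264.0 [ 475.4574474  -350.48912059]
131 246.0 264.0 [ 477.84853424 -356.98616468]
```

Emit:
play_rows --pt "0.087 0.0145 0 0 0" --pt "0.087 0.0145 0 0 0" --pt "0.087 0.0145 0 0.01 0" --pt "0.087 0.0145 0 0.02 0" --pt "0.087 0.0145 0 0.02 0" --pt "0.087 0.0145 0 0.02 0" --pt "0.087 0 0 0.03 0" --pt "0.087 0 0 0.03 0" --pt "0.087 0 0 0.03 0" --pt "0.087 0 0 0.026 0"

```text
t: 13.78
ee_pos: [464.9, -324.1, 111.4]
ee_rot: [[-0.345, 0.939, 0.0], [0.939, 0.345, -0.0], [-0.0, -0.0, -1.0]]
wrist_force: [-0.3, 0.2, 0.7]
finger_gap: 86.8
finger_force: 0.0
```

Emit:
play_rows --pt "0.06 0 0 0 0" --pt "0.04 0 0 0 0" --pt "0.03 0 0 0 0" --pt "0.02 0 0 0 0" --pt "0.01 0 0 0 0" --pt "0.005 0 0 0 0" --pt "0.005 0 0 0 0" --pt "0.005 0 0 0 0" --pt "0.005 0 0 0 0" --pt "0.005 0 0 0 0"

```text
t: 14.62
ee_pos: [465.1, -325.4, 112.6]
ee_rot: [[-0.343, 0.939, 0.0], [0.939, 0.343, 0.0], [0.0, 0.0, -1.0]]
wrist_force: [-0.2, 0.1, -0.0]
finger_gap: 28.2
finger_force: 0.0
```

Emit:
play_rows --pt "0.005 0 0 0 0" --pt "0.005 0 0 0 0" --pt "0.005 0 0 0 0" --pt "0.005 0 0 0 0" --pt "0.005 0 0 0 0" --pt "0.005 0 0 0 0" --pt "0.005 0 0 0 0" --pt "0.005 0 0 0 0" --pt "0.005 0 0 0 0" --pt "0.005 0 0 0 0"

```text
t: 15.45
ee_pos: [465.0, -325.4, 112.5]
ee_rot: [[-0.343, 0.939, -0.0], [0.939, 0.343, 0.0], [0.0, -0.0, -1.0]]
wrist_force: [0.8, 0.2, -0.8]
finger_gap: 13.8
finger_force: 30.0
```

Emit:
play_rows --pt "0.005 0 0 -0.006 0" --pt "0.005 0 0 -0.014 0" --pt "0.005 0 0 -0.017 0" --pt "0.005 0 0 -0.017 0" --pt "0.005 0 0 -0.017 0" --pt "0.005 0 0 -0.017 0" --pt "0.005 0 0 -0.017 0" --pt "0.005 0 0 -0.017 0" --pt "0.005 0 0 -0.017 0" --pt "0.005 0 0 -0.01 0"

```text
t: 16.28
ee_pos: [465.5, -325.6, 264.0]
ee_rot: [[-0.343, 0.939, 0.002], [0.939, 0.343, -0.001], [-0.002, 0.001, -1.0]]
wrist_force: [0.9, -0.5, -0.3]
finger_gap: 13.8
finger_force: 30.0
```

Emit:
play_rows --pt "0.005 0 0 -0.002 0.081" --pt "0.005 0 0 -0.002 0.081" --pt "0.005 0 0 -0.002 0.081" --pt "0.005 0 0 -0.002 0.081" --pt "0.005 0 0 -0.002 0.081" --pt "0.005 0 0 0 0.081" --pt "0.005 0 0 0 0.081" --pt "0.005 0 0 0 0.081" --pt "0.005 0 0 0 0" --pt "0.005 0 0 0 0"

```text
t: 17.12
ee_pos: [465.1, -325.3, 271.5]
ee_rot: [[0.291, 0.957, -0.0], [0.957, -0.291, 0.0], [0.0, -0.0, -1.0]]
wrist_force: [0.4, 0.5, -1.7]
finger_gap: 14.2
finger_force: 30.0
```

```bash
python3 - <<'E'
from h import *
print(manip.get_obs()['finger_gap']);to([566,20,272],np.radians(-17))
E
```

```text
14.228133489629041
t 17.12 pos [ 465.1 -325.3  271.5] yang -0.2952 tilt [-0.  0. -1.] q [ 0.85  0.17 -0.36  1.58  0.06  1.41  0.19]
shift [359.7  -3.9  -0.5]
twist 0.0015
```

Emit:
play_rows --pt "0.005 0.01 0 0 0" --pt "0.005 0.02 0 0 0" --pt "0.005 0.02 0 0 0" --pt "0.005 0.02 0 0 0" --pt "0.005 0.02 0 0 0" --pt "0.005 0.02 0 0 0" --pt "0.005 0.02 0 0 0" --pt "0.005 0.02 0 0 0" --pt "0.005 0.02 0 0 0" --pt "0.005 0.02 0 0 0"

```text
t: 17.95
ee_pos: [521.0, -141.9, 271.6]
ee_rot: [[0.291, 0.957, 0.0], [0.957, -0.291, 0.0], [0.0, -0.0, -1.0]]
wrist_force: [0.0, 0.4, -1.2]
finger_gap: 13.8
finger_force: 30.0
```

Emit:
play_rows --pt "0.005 0.02 0 0 0" --pt "0.005 0.02 0 0 0" --pt "0.005 0.02 0 0 0" --pt "0.005 0.02 -0.004 0 0" --pt "0.005 0.02 0 0 0" --pt "0.005 0.02 0 0 0" --pt "0.005 0.02 0 0 0" --pt "0.005 0.02 0 0 0" --pt "0.005 0.01 0 0 0" --pt "0.005 0 0 0 0"

```text
t: 18.78
ee_pos: [566.9, 23.3, 271.6]
ee_rot: [[0.288, 0.958, 0.0], [0.958, -0.288, 0.001], [0.001, -0.0, -1.0]]
wrist_force: [0.1, -0.1, -0.6]
finger_gap: 13.3
finger_force: 30.0
```

```bash
python3 - <<'E'
from h import *
to([600.6,127,272],np.radians(-17))
C=cam('wrist');np.save('w6.npy',np.array([*C[1].ravel(),*C[2]]))
snap('wrist','w6.png');print(proj(C,[600.6,127,132.5]))
E
```

```text
t 18.78 pos [566.9  23.3 271.6] yang -0.2923 tilt [ 0.     0.001 -1.   ] q [ 0.43  0.2  -0.63  1.57  0.12  1.41 -0.5 ]
shift [109.    2.4  -0.2]
twist 0.0044
[257.71043969  72.2830133 ]
```

View pics/w6.png

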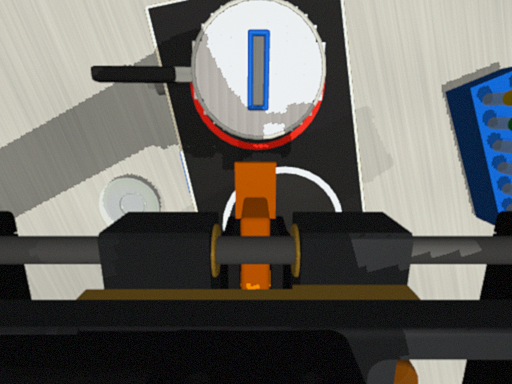

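```bash
python3 - <<'E'
from h import *
w=np.load('w6.npy');C=(cam('wrist')[0],w[:9].reshape(3,3),w[9:]);o=manip.get_obs()
R=np.array(o['ee_rot']);p=np.array(o['ee_pos'])
im=cv2.cvtColor(cv2.imread('pics/w6.png'),cv2.COLOR_BGR2HSV)
m=((im[:,:,0]>100)&(im[:,:,0]<130)&(im[:,:,1]>120)&(im[:,:,2]>80));m[:,:235]=0;m[:,285:]=0;m[125:]=0
r=cv2.minAreaRect(np.argwhere(m)[:,::-1].astype(np.float32));print(r)
B=np.array([ray(C,*q,132.5) for q in cv2.boxPoints(r)]);c=B.mean(0)
print('slot',c,'in tool',R.T@(c-p))
for a,b in((0,1),(1,2)): d=B[b]-B[a];print(np.hypot(*d[:2]),np.degrees(np.arctan2(d[1],d[0])))
# longside centre line
for v in (35,50,85,100):
    q=np.where(m[v])[0];print(v,q.min(),q.max(),(R.T@(ray(C,(q.min()+q.max())/2,v,132.5)-p))[:2].round(2))
org=((im[:,:,0]>3)&(im[:,:,0]<25)&(im[:,:,1]>150)&(im[:,:,2]>60));org[:,:225]=0;org[:,285:]=0
zc=p[2]-12.5+5
for v in (165,170,180,190):
    q=np.where(org[v])[0];print(v,q.min(),q.max(),(R.T@(ray(C,(q.min()+q.max())/2,v,zc)-p))[:2].round(2))
v=np.where(org[:,250])[0].min();print('end',v,(R.T@(ray(C,255,v,zc)-p))[:2])
E
```

```text
((258.5, 69.5), (79.0, 21.0), 90.0)
slot [601.72982048 128.15301577 132.5       ] in tool [112.58130129   2.42439684 139.04939422]
19.453162283084364 -16.732978411549254
70.48084499751656 -106.06410657892867
35 248 269 [143.6    2.25]
50 248 268 [130.76   1.85]
85 248 268 [99.66  2.01]
100 248 267 [85.81  1.6 ]
165 234 276 [41.81 -0.58]
170 234 274 [38.88 -1.16]
180 234 275 [32.96 -0.85]
190 236 275 [26.93 -0.25]
end 161 [44.13994867 -0.59118308]
```

The slot is at (258.5,69.5) and square to the tool, and the carrier hangs straight from the fingers. I'll move above the slot next.

Emit:
play_rows --pt "0.005 0.008 0 0 0.004" --pt "0.005 0.015 0 0 0" --pt "0.005 0.015 0 0 0" --pt "0.005 0.015 0 0 0" --pt "0.005 0.015 0.0025 0 0" --pt "0.005 0.015 0 0 0" --pt "0.005 0.015 0 0 0" --pt "0.005 0.0085 0 0 0" --pt "0.005 0.0035 0 0 0" --pt "0.005 0 0 0 0"

```text
t: 19.67
ee_pos: [602.0, 124.3, 271.4]
ee_rot: [[0.297, 0.955, -0.0], [0.955, -0.297, 0.0], [-0.0, -0.0, -1.0]]
wrist_force: [0.5, 0.3, -0.9]
finger_gap: 13.6
finger_force: 30.0
```

Emit:
play_rows --pt "0.005 0 0 0.005 0" --pt "0.005 0 0 0.006 0" --pt "0.005 0 0 0.006 0" --pt "0.005 0 0 0.006 0" --pt "0.005 0 0 0.006 0" --pt "0.005 0 0 0.005 0" --pt "0.005 0 0 0.003 0" --pt "0.005 0 0 0 0" --pt "0.005 0 0 0 0" --pt "0.005 0 0 0 0"

```text
t: 20.5
ee_pos: [602.1, 124.3, 234.9]
ee_rot: [[0.297, 0.955, 0.0], [0.955, -0.297, 0.0], [0.0, 0.0, -1.0]]
wrist_force: [-0.0, -0.9, -1.1]
finger_gap: 13.6
finger_force: 30.0
```

```bash
python3 - <<'E'
from h import *
o=manip.get_obs();print(np.round(o['wrist_force'],2),o['finger_gap']);to([601.2,126,160],np.radians(-17))
snap('top','top7.png');snap('scene','scene7.png');snap('wrist','w7.png')
C=cam('scene');u,v=proj(C,[601,127,140]).astype(int);print(u,v)
a=cv2.imread('pics/scene7.png')[v-45:v+45,u-45:u+45];C=cam('top');u,v=proj(C,[601,127,140]).astype(int)
b=cv2.imread('pics/top7.png')[v-45:v+45,u-45:u+45]
cv2.imwrite('pics/c7.png',cv2.resize(np.hstack([a,b]),None,fx=4.4,fy=4.4,interpolation=cv2.INTER_CUBIC))
E
```

```text
[-0.05 -0.91 -1.13] 13.644886777160057
t 20.5 pos [602.1 124.3 234.9] yang -0.3017 tilt [ 0.  0. -1.] q [ 0.25  0.33 -0.67  1.51  0.2   1.38 -0.73]
shift [ 1.3 -1.4 74.9]
twist -0.005
285 213
```

View pics/c7.png

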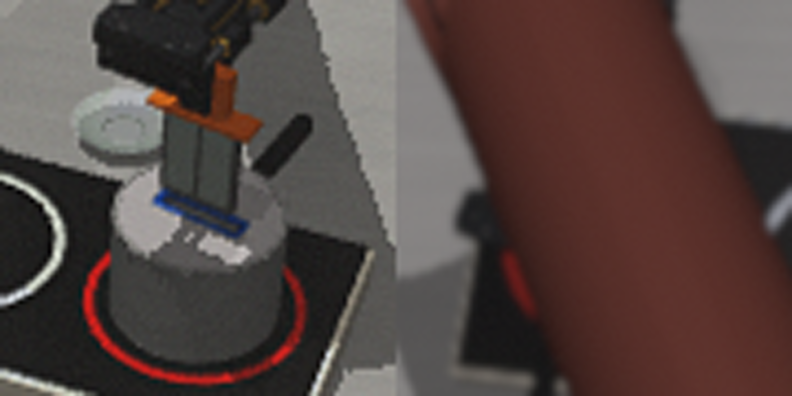

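The scene view shows the blade about 10 mm above the blue slot, centred along it and nearly centred across it. I'll lower it slowly.

Emit:
play_rows --pt "0.005 0 0 0.002 -0.005" --pt "0.005 0 0 0.002 0" --pt "0.005 0 0 0.002 0" --pt "0.005 0 0 0.002 0" --pt "0.005 0 0 0.002 0" --pt "0.005 0 0 0.0015 0" --pt "0.005 0 0 0.0015 0" --pt "0.005 0 0 0.0015 0" --pt "0.005 0 0 0 0" --pt "0.005 0 0 0 0"

```text
t: 21.48
ee_pos: [601.7, 124.8, 220.0]
ee_rot: [[0.292, 0.956, -0.0], [0.956, -0.292, 0.001], [0.001, -0.001, -1.0]]
wrist_force: [-1.7, 2.6, -0.3]
finger_gap: 14.0
finger_force: 30.0
```

Emit:
play_rows --pt "0.005 0.0005 -0.0005 0.002 0" --pt "0.005 0 0 0.002 0" --pt "0.005 0 0 0.002 0" --pt "0.005 0 0 0.002 0" --pt "0.005 0 0 0.002 0" --pt "0.005 0 0 0.002 0" --pt "0.005 0 0 0.002 0" --pt "0.005 0 0 0.001 0" --pt "0.005 0 0 0 0" --pt "0.005 0 0 0 0"

```text
t: 22.32
ee_pos: [601.6, 124.4, 204.7]
ee_rot: [[0.293, 0.956, -0.0], [0.956, -0.293, -0.001], [-0.001, -0.0, -1.0]]
wrist_force: [0.4, 2.7, -1.4]
finger_gap: 13.8
finger_force: 30.0
```

Emit:
play_rows --pt "0.005 0.0008 0 0.002 0" --pt "0.005 0 0 0.0025 0" --pt "0.005 0 0 0.0025 0" --pt "0.005 0 0 0.0025 0" --pt "0.005 0 0 0.0025 0" --pt "0.005 0 0 0.0025 0" --pt "0.005 0 0 0.0025 0" --pt "0.005 0 0 0.0025 0" --pt "0.005 0 0 0.0025 0" --pt "0.005 0 0 0 0"

```text
t: 23.15
ee_pos: [601.8, 125.4, 182.4]
ee_rot: [[0.293, 0.956, -0.0], [0.956, -0.293, -0.0], [-0.0, -0.0, -1.0]]
wrist_force: [-0.2, -0.3, -1.3]
finger_gap: 13.6
finger_force: 30.0
```

Emit:
play_rows --pt "0.005 0 0 0.002 0" --pt "0.005 0 0 0.0025 0" --pt "0.005 0 0 0.0025 0" --pt "0.005 0 0 0.0025 0" --pt "0.005 0 0 0.0025 0" --pt "0.005 0 0 0.0025 0" --pt "0.005 0 0 0.0025 0" --pt "0.005 0 0 0.0025 0" --pt "0.005 0 0 0.0025 0" --pt "0.005 0 0 0 0"

```text
t: 23.98
ee_pos: [601.7, 125.5, 160.4]
ee_rot: [[0.292, 0.956, -0.001], [0.956, -0.292, -0.0], [-0.0, -0.001, -1.0]]
wrist_force: [0.6, -0.2, -1.1]
finger_gap: 13.6
finger_force: 30.0
```

```bash
python3 - <<'E'
from h import *
F=[]
snap('scene','scene8.png');
for i in range(4): manip.camera('top');F.append(manip.get_obs()['wrist_force'])
print(np.mean(F,0).round(2));to([601.2,126,160],np.radians(-17))
C=cam('scene');u,v=proj(C,[601,127,120]).astype(int)
a=cv2.imread('pics/scene8.png')[v-45:v+45,u-45:u+45]
cv2.imwrite('pics/c8.png',cv2.resize(a,None,fx=6,fy=6,interpolation=cv2.INTER_CUBIC))
E
```

```text
[-0.41  0.17 -1.24]
t 24.23 pos [601.9 125.7 161.2] yang -0.2969 tilt [ 0.  0. -1.] q [ 0.24  0.38 -0.66  1.61  0.24  1.24 -0.75]
shift [ 0.1 -0.8  1.2]
twist -0.0002
```

View pics/c8.png

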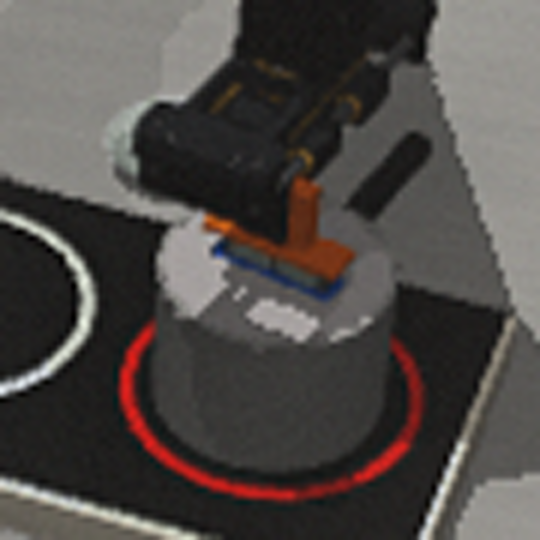

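The blade is through the slot, with the collar about 15 mm above the lips at (280,255) to (275,270) in the crop. The only force on the wrist is the carrier's weight, and the pot is centred in the red ring, so I'm handing in.

```bash
python3 -c "
from h import *
print(manip.hand_in())"
```

```text
the job is handed in; nothing more can be done
None
```

I slid the pot into the red ring, hung the carrier upright through the slot with its collar about 15 mm above the lips, still gripped, and handed the job in at about 24 s; `hand_in()` gave no verdict.

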